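# Slide the loaded drying board home into its notches

### The arm

A 6-joint arm with a two-finger parallel gripper is mounted at the origin on the work surface. World frame = base frame: x ahead of the robot, y to its left, z up, the work surface at z = 0. Lengths are in mm, angles in rad, forces in N, time in s.
With the tool pointing down it reaches from about 350 to 975 mm from the base axis. Payload 7.1 kg.
Tool frame: the origin (TCP) lies on the centre line of the jaws, within the pads' length; the fingertips stand 8 mm ahead of it and the grasp point (between the pads) lies 11 mm behind it; z points along the fingers, x is the direction in which the jaws open and shut, and the axes are right-handed (so a half turn about z gives the same grasp; the last joint's range is limited). The gripper opens to 88 mm and grips with 3 to 60 N. Pads are 20 mm wide; open, the fingers measure 115 mm over their backs; the gripper's body (75 mm by 178 mm) begins 61 mm behind the grasp point.
Start: joints at [-1.273, 0.423, 1.63, -0, 1.089, -0.019], TCP at [194.722, -593.875, 230.675] pointing down, gripper open.
Joint ranges: [-3, 3], [-0.9, 2.11], [0.09, 2.58], [-1.31, 4.45], [0.11, 2.69], [-2.54, 2.54]. Speed limits (rad/s): [2.39, 2.39, 3.01, 3.14, 3.14, 3.14].

### API

Orientations are given as a rotation vector (axis times angle).
In Python, from workcell import ctrl gives the robot as it stands.
- The arm moves only by the shell command python3 -m handwheel 'ROWS'. ROWS is JSON, a list of rows, each a list of 3 entries, a list of its own where there are three numbers: the turn, a rotation vector about the tool's x, y, z in rad, then the shift along the tool's x, y, z in mm, then the opening, from 0 (shut) to 1 (fully open). In form: [[[ax, ay, az], [tx, ty, tz], jaw], ...]. A call has exactly 10 rows; each row shifts and turns the pose as measured when the row begins, along the tool's axes as they then stand; what a row does not reach is not made up. A row lasts 1/12 s, in which the tool goes at most 41.7 mm and 7.16 degrees, less where a joint would pass 70% of its speed; a pose out of reach is approached as far as the arm can. A call with a gripper value outside its range is refused whole. The fingers move at their own pace and stop on an object; the grip force is fixed at half the most. Time passes only in rows, so rows that do not move let the fingers close, or fill a call up. It gives the time, the measured TCP pose, the force and the opening at its end, in the units of the state.
- ctrl.get_obs(): the state, without advancing time (a new reading comes with each control period).
- ctrl.get_image(name): name is "scene" or "top" or "wrist"; returns a dict with "pixels" (480x640x3 uint8, red, green, blue), "camera_matrix" (3x3 intrinsics, pixels), "dist" ([k1, k2, p1, p2, k3] as OpenCV has them; the pictures are not rectified), "rvec" (rotation vector, rad) and "tvec" (3), from world to camera coordinates, as OpenCV has them. Camera axes: x right, y down, z forward; pixel columns grow to the right and rows downward; lengths in mm; the calibration is good to about 2 mm. A picture is of the moment at which its call begins. There is no depth.
- ctrl.close_job(): hands the job in, once; it reports no verdict.
Trained networks look in a picture, given as the dict that the camera call returned (one of the last four; its "shot" number tells which), for a name from the list of things; names that differ only in an ending like _2 or _b are one class to them, and where a whole thing is asked for, a point or a joint stands for the part that bears it (a point fixed in the world has none). Each returns a list of dicts, best first, with "score" (0 to 1); they miss things now and then, are a little off and sometimes report something else, mostly with a low value. They report only what shows in the picture. A call takes as long as a camera call. They do not tell look-alikes from the thing itself.
- ctrl.look_for(picture, query): "position" ([x, y, z] in mm, in the coordinates of the camera as it stood for that picture, good to about 4 mm: the middle of the surface that is visible of it).
- ctrl.spot_point(picture, query): "position" ([x, y, z] in mm, in the coordinates of the camera as it stood for that picture, good to about 4 mm: a listed point, or the origin of a listed thing).
The state is a dict: "t": time; "qpos": joint angles; "qvel": joint speeds; "joint_torque": joint torques, N m; "ee_pos": TCP position; "orientation": TCP orientation; "ft_force": force on the tool from outside, world axes, zero at the start; "moment": the same for the moment, N m; "width": finger opening in mm.
Only numpy, scipy, OpenCV 4.12 (cv2) and the standard library are available. Lean on these libraries where they do the work, as an engineer would, in place of code of your own. Each camera call takes 0.05 s, during which the arm holds its last target.

### The job

On the clay drying rack the top plywood board, with two clay pieces on it, has been left pulled out towards the loading end of its runners. With the fingertips push it gently along the runners until you feel it drop into the locating notches and it sits level and fully home. Slide it, do not lift it or ram it into the notches, do not touch or upset the clay pieces standing on it, and leave everything else on the table in its place.

Things in the scene. Friction and masses are not known exactly. Their poses are not given: they have to be found in the camera images.
- rack: wooden drying rack fixed to the table, 325 mm long (x), 310 mm wide, 166 mm high. Origin on the table; x runs along the runners from the open loading end (x = -200 mm) to the rear end (+125 mm): the way to push; z up. The top pair of runners, 145 mm above the table, lies at y = +-117 mm, 214 mm of space between; slats outside them, 163 mm high, guide the board with 2 mm play a side
- board: top plywood board, loose, 0.3 to 0.5 kg: plate 210 (x) x 250 (y) x 10 mm with two battens under it at x = -80 and +80 mm, 14 mm wide, 12 mm high. Origin at the centre, level with the battens' undersides (plate z = 12 to 22 mm); axes as the rack's. It starts 50 to 100 mm short of home, riding on the runners (origin at 145 mm, plate's top 167 mm above the table); home it drops 8 mm
- board_front (a point): middle of the board's front edge, the face to push (it looks to the loading end), half-way up the plate: board x = -105 mm, z = 17 mm. Sliding takes 2 to 6 N; once the battens drop in, after 2 mm of play at most the notch walls stop the board and the push rises steeply
- rack_home (a point): where the board's origin comes to rest: rack x = y = 0, 137 mm above the table. Each top runner has two notches for the battens, 18 mm wide, 8 mm deep, at rack x = -80 and +80 mm. Two lower boards are already home, x = -105 to +105 mm, tops at 109 mm or less; in front of them, between the runners, the space is free down to a cross-bar 21 mm high
- bowl_mid (a point): centre of the terracotta clay bowl standing loose on the board, 72 mm across, 32 mm high; z is its upright axis
- clay_fruit_mid (a point): centre of the brown clay mandarin standing loose on the board, flat-based, 48 mm across, 40 mm high; z is its upright axis
- paint_jar: blue paint jar with a white lid and a pale label, 54 mm across, 62 mm tall, standing in front of the rack's loading end, lower than the board; bystander
- plate: white dinner plate, 210 mm across, 20 mm high, with two mandarins on it; bystander
- fruit_a: mandarin with a leaf, 60 mm across, 50 mm high, on the plate; bystander
- fruit_b: mandarin, 54 mm across, 45 mm high, on the plate; bystander
- brush_cup: grey plastic cup, 72 mm across and 90 mm high, with brushes sticking out to about 200 mm; bystander
- fruit_box: clear open plastic box 170 x 150 x 85 mm with mandarins; bystander
- glue: white glue bottle with a yellow label and orange cap, 42 mm across, 125 mm tall; bystander
Not all that is in view belongs to the job. What is shaped like the part that bears clay_fruit_mid but yellow is not meant.

How it is judged (in metres and radians):
On the way, in this order (a step that is already met when the one before it is completed fails the run):
1. the board slides along its runners, still riding on top of them, nearly to the notches (x of board in the frame of rack between -0.042 and -0.004 m and z of board in the frame of rack between 0.143 and 0.149 m and contact force between the fingers and board above 0.3 N), for 0.1 s.
2. both battens have dropped into their notches (z of board in the frame of rack below 0.1395 m and x of board in the frame of rack between -0.005 and 0.005 m and angle between board's own z axis and vertical below 0.02 rad), for 0.2 s.
At the end, for the whole second after the job is handed in: the board lies at rest, level (within 0.02 rad), with both battens in the notches (origin within 4 mm of home along the runners and within 2.5 mm of the seated height), and both clay pieces stand upright on it (x of board in the frame of rack between -0.004 and 0.004 m and y of board in the frame of rack between -0.005 and 0.005 m and z of board in the frame of rack between 0.134 and 0.1395 m and angle between board's own z axis and vertical below 0.02 rad and angle between the x axis of board and the x axis of rack, either way round below 0.04 rad and linear speed of board below 0.01 m/s and angle between each of bowl_mid, clay_fruit_mid's own z axis and vertical below 0.2 rad and z of bowl_mid in the frame of board between 0.032 and 0.044 m and z of clay_fruit_mid in the frame of board between 0.036 and 0.048 m); the robot touches nothing.
It fails at once if the board is lifted or tipped up off its runners (z of board in the frame of rack above 0.153 m or angle between board's own z axis and vertical above 0.15 rad).
It fails at once if the board is rammed: pushed with more than 40 N (contact force between any of the fingers, the arm and board above 40 N).
It fails at once if a clay piece is touched by the robot, tipped over or falls off the board (angle between any of bowl_mid, clay_fruit_mid's own z axis and vertical above 0.5 rad or z of bowl_mid in the frame of board below 0.016 m or contact force between any of the fingers, the arm and bowl above 0.5 N or z of clay_fruit_mid in the frame of board below 0.02 m or contact force between any of the fingers, the arm and clay_fruit above 0.5 N).
It fails at once if the robot bears hard on the rack (more than 30 N) (contact force between any of the fingers, the arm and rack above 30 N).
It fails at once if something else on the table is shifted by more than 25 mm (distance of any of paint_jar, plate, fruit_a, fruit_b, brush_cup, fruit_box, glue from where it was at the start of the episode above 0.025 m).
It also fails if it takes over 38 s, if anything falls off the work surface, if the arm or the gripper's body presses on something with over 40 N, if the wrist force passes 120 N, or if a joint passes its speed limit or range.

## Working session

There is one attempt and no reset: what is moved stays moved. The work goes in short steps, Python scripts to look and compute and a shell command to move; the robot and the scene stay as the last step left them, time stands still between calls to the robot, and variables do not carry over. Pictures are saved under pics/ and viewed, and the job is handed in when it is done.

```bash
mkdir -p pics; ls; cat > h.py <<'E'
import numpy as np, cv2
from workcell import ctrl
def shot(n,f):
    p=ctrl.get_image(n); cv2.imwrite('pics/'+f,p['pixels'][:,:,::-1]); return p
def toworld(p,c):
    R=cv2.Rodrigues(np.array(p['rvec'],float))[0]; return R.T@(np.array(c,float)-np.array(p['tvec'],float).ravel())
def px(p,w):
    return cv2.projectPoints(np.array(w,float).reshape(-1,3),np.array(p['rvec'],float),np.array(p['tvec'],float),np.array(p['camera_matrix'],float),np.array(p['dist'],float))[0].reshape(-1,2)
E
python3 - <<'E'
from h import *
np.set_printoptions(precision=1,suppress=True)
for n in ['scene','top']:
    p=shot(n,n+'1.png')
    for q in ['rack','board','board_front','rack_home','bowl_mid','clay_fruit_mid','paint_jar']:
        for d in ctrl.spot_point(p,q)[:3]:
            w=toworld(p,d['position']); print(n,q,round(d['score'],2),w,px(p,w)[0])
p=shot('wrist','wrist1.png')
o=ctrl.get_obs(); print(o)
E
```

```text
pics
scene board 0.64 [621.5 -29.3 149.7] [351.  251.4]
scene board 0.59 [489.9 449.6   6.3] [438.8 204.8]
scene board 0.24 [514.4 440.1  -2.5] [442.3 211.8]
scene board_front 0.46 [620.7 -29.4 150.8] [350.8 250.9]
scene rack_home 0.61 [ 365.3 -421.5    1.9] [156.5 308. ]
scene rack_home 0.23 [ 560.  -119.3  162.9] [303.2 248.7]
scene bowl_mid 0.6 [577.2  16.5 180.1] [354.1 224.3]
scene clay_fruit_mid 0.82 [683.4   5.2 186.6] [381.8 246.7]
scene clay_fruit_mid 0.66 [ 616.1 -358.4   20. ] [229.6 357.2]
scene clay_fruit_mid 0.28 [ 558.5 -116.1  161.8] [304.  248.3]
scene paint_jar 0.63 [ 592.9 -253.4    3.4] [265.9 332.5]
scene paint_jar 0.35 [518.3 441.8  -2.1] [443.7 212.1]
top board 0.87 [620.5 -24.  144.1] [322.8 199. ]
top board_front 0.75 [ 564.1 -120.4  161.2] [364.4 223. ]
top rack_home 0.59 [623.7 -24.  144.3] [322.8 197.6]
top bowl_mid 0.65 [574.6  17.6 180.7] [304.1 215.7]
top clay_fruit_mid 0.66 [690.6   1.9 188.8] [312.4 164.5]
top clay_fruit_mid 0.65 [ 619.5 -361.8   20.5] [450.8 211.1]
top paint_jar 0.62 [ 593.9 -260.6   -3.9] [410.3 221. ]
{'t': 0.85, 'qpos': array([-1.3,  0.4,  1.6,  0. ,  1.1, -0. ]), 'qvel': array([-0., -0., -0., -0.,  0.,  0.]), 'joint_torque': array([ -0. , -54.5, -27.4,   0.1,   0. ,   0. ]), 'ee_pos': array([ 194.7, -593.9,  230.7]), 'orientation': array([ 2.5, -1.8,  0. ]), 'ft_force': array([-0.5, -0.5,  0.5]), 'moment': array([-0. ,  0.1, -0. ]), 'width': 87.59789644971879}
```

View pictures.

View pics/scene1.png

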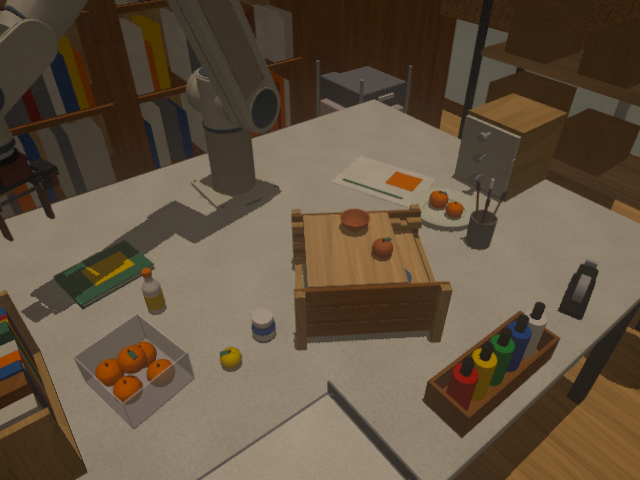

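View pics/top1.png

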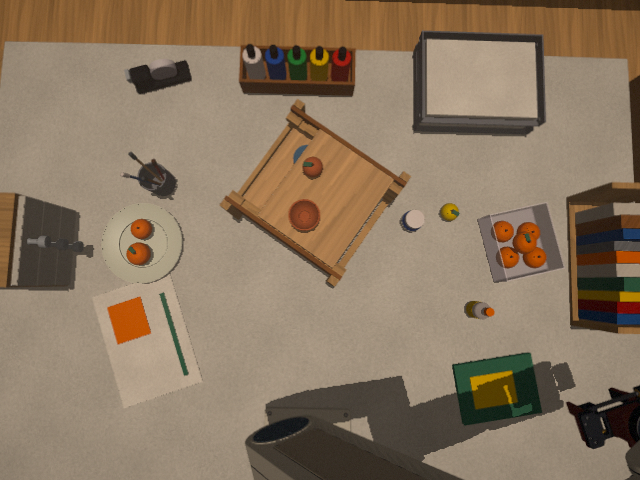

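```bash
python3 - <<'E'
import cv2
a=cv2.imread('pics/top1.png')[110:270,220:460]
cv2.imwrite('pics/topc.png',cv2.resize(a,None,fx=3.3,fy=3.3,interpolation=cv2.INTER_CUBIC))
a=cv2.imread('pics/scene1.png')[190:360,230:450]
cv2.imwrite('pics/scenec.png',cv2.resize(a,None,fx=3.5,fy=3.5,interpolation=cv2.INTER_CUBIC))
E
```

```text
(no output)
```

View pics/topc.png

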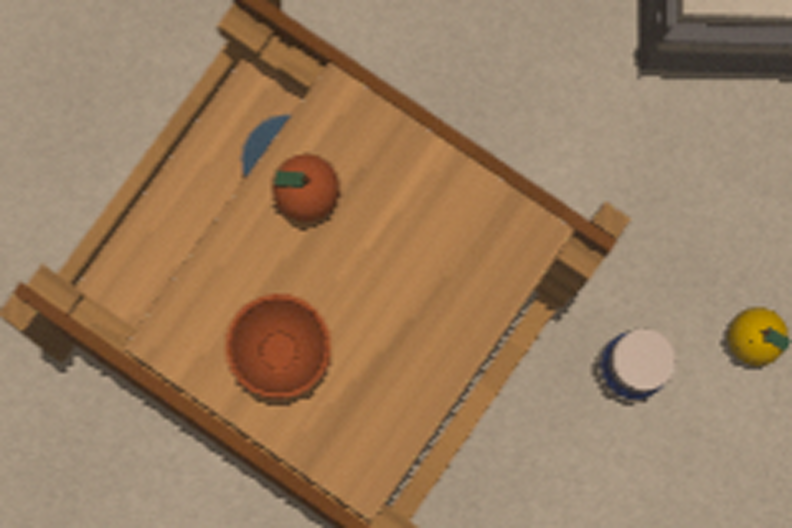

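View pics/scenec.png

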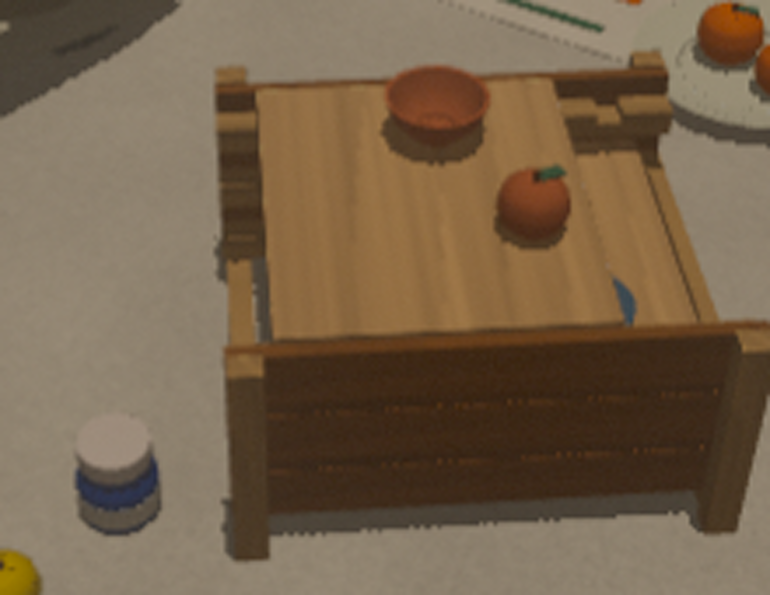

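```bash
cat >> h.py <<'E'
def bp(p,uv,z):
    K=np.array(p['camera_matrix'],float);D=np.array(p['dist'],float)
    n=cv2.undistortPoints(np.array(uv,float).reshape(-1,1,2),K,D).reshape(-1,2)
    R=cv2.Rodrigues(np.array(p['rvec'],float))[0]; t=np.array(p['tvec'],float).ravel(); C=-R.T@t
    d=np.c_[n,np.ones(len(n))]@R
    return C+d*((z-C[2])/d[:,2])[:,None]
E
python3 - <<'E'
from h import *
np.set_printoptions(precision=1,suppress=True)
p=ctrl.get_image('top')
c=np.array([[330,65],[130,350],[372,520],[575,230]])/3.3+[220,110]
w=bp(p,c,167); print(w, np.linalg.norm(np.diff(w,axis=0),axis=1)); m=w.mean(0)
print('mid',m)
for a,b in((0,3),(1,2),):
    d=w[a]-w[b]; print('yaw',np.arctan2(d[1],d[0]))
d=w[1]-w[0]; print('yawy',np.arctan2(d[1],d[0])-np.pi/2)
s=ctrl.get_image('scene')
c2=np.array([[258,88],[275,338],[615,325],[555,80]])/3.5+[230,190]
w=bp(s,c2,167); print(w, w.mean(0))
E
```

```text
[[ 779.5  -13.5  167. ]
 [ 573.2  119.6  167. ]
 [ 460.3  -49.8  167. ]
 [ 665.6 -187.3  167. ]] [245.6 203.6 247.2]
mid [619.7 -32.7 167. ]
yaw 0.9907085009757571
yaw 0.9830189800156672
yawy 0.9978016850160185
[[ 460.2  -45.4  167. ]
 [ 669.  -184.5  167. ]
 [ 783.3  -19.   167. ]
 [ 580.6  126.7  167. ]] [623.3 -30.6 167. ]
```

```bash
python3 - <<'E'
from h import *
yaw=0.988; m=np.array([621.5,-31.6])
u=np.array([np.cos(yaw),np.sin(yaw)]);v=np.array([-u[1],u[0]])
for n,o,sz,f in(('top',(220,90),(240,190),3.2),('scene',(230,190),(220,170),3.5)):
    p=ctrl.get_image(n); im=p['pixels'][:,:,::-1][o[1]:o[1]+sz[1],o[0]:o[0]+sz[0]]
    im=cv2.resize(im,None,fx=f,fy=f,interpolation=cv2.INTER_CUBIC)
    def poly(pts,col,bo):
        w=[list(bo+u*a+v*b)+[c] for a,b,c in pts]
        q=((px(p,w)-o)*f).astype(int); cv2.polylines(im,[q],True,col,1)
    poly([(-105,-125,167),(105,-125,167),(105,125,167),(-105,125,167)],(0,0,255),m)
    for s,col in((60,(0,255,0)),(75,(255,0,0)),(90,(255,0,255))):
        poly([(-200,-155,166),(125,-155,166),(125,155,166),(-200,155,166)],col,m+u*s)
    cv2.imwrite('pics/ov_'+n+'.png',im)
E
```

```text
(no output)
```

View pics/ov_top.png

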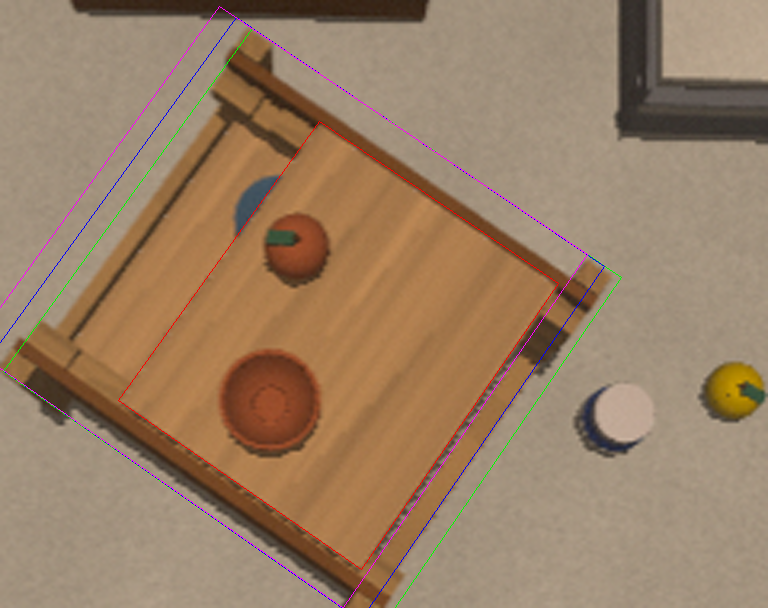

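View pics/ov_scene.png

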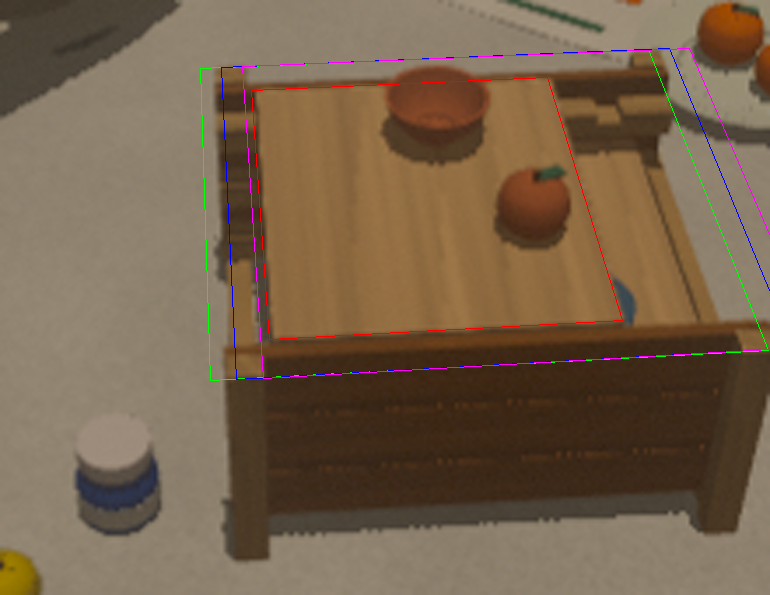

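```bash
cat >> h.py <<'E'
YAW=0.988; M=np.array([621.5,-31.6]); U=np.array([np.cos(YAW),np.sin(YAW)]);V=np.array([-U[1],U[0]])
def rep():
    o=ctrl.get_obs(); R=cv2.Rodrigues(np.array(o['orientation'],float))[0]; e=np.array(o['ee_pos'])
    r=e[:2]-M
    print('t',round(o['t'],2),'ee',e.round(1),'tipz',round(e[2]-8,1),'ahead-of-front x',round(r@U+105,1),'y',round(r@V,1))
    f=np.array(o['ft_force']); print('f along',round(f[:2]@U,1),'side',round(f[:2]@V,1),'z',round(f[2],1),'w',round(o['width'],1),'q',o['qpos'].round(2))
    print('R',R.round(3).tolist()); print('tool x yaw',np.arctan2(R[1,0],R[0,0]).round(3),'V yaw',np.arctan2(V[1],V[0]).round(3),'U in tool',(R.T@np.r_[U,0]).round(3),'V in tool',(R.T@np.r_[V,0]).round(3))
    return e,R
E
python3 - <<'E'
from h import *
e,R=rep()
t=np.r_[M-U*150,230]; print(t, R.T@(t-e))
for n,w in(('bowl',(576,17)),('fruit',(687,4))):
    r=np.array(w)-M; print(n,r@U,r@V)
E
```

```text
t 1.05 ee [ 194.7 -593.9  230.7] tipz 222.7 ahead-of-front x -599.3 y 46.9
f along -0.4 side -0.1 z 0.2 w 87.8 q [-1.27  0.42  1.63  0.    1.09 -0.02]
R [[0.312, -0.95, 0.0], [-0.95, -0.312, 0.0], [-0.0, -0.0, -1.0]]
tool x yaw -1.254 V yaw 2.559 U in tool [-0.622 -0.783  0.   ] V in tool [-0.783  0.622  0.   ]
[ 538.94587789 -156.83903913  230.        ] [-308.04250542 -463.23438102    0.68979673]
bowl 15.536031640358516 64.73671076653322
fruit 65.77203194104972 -35.09486877515766
```

```bash
python3 -m handwheel '[[[0,0,-0.112],[-22,-33,0],1],[[0,0,-0.112],[-18,-36,0],1],[[0,0,-0.112],[-14,-37,0],1],[[0,0,-0.112],[-10,-39,0],1],[[0,0,-0.112],[-6,-40,0],1],[[0,0,-0.112],[-1,-40,0],1],[[0,0,0],[3,-40,0],1],[[0,0,0],[3,-40,0],1],[[0,0,0],[3,-40,0],1],[[0,0,0],[3,-40,0],1]]'
python3 - <<'E'
from h import *
e,R=rep()
t=np.r_[M-U*150,230]; print(t, R.T@(t-e))
E
```

```text
t: 1.88
ee_pos: [441.2, -269.7, 230.7]
orientation: [3.014, -0.867, 0.007]
ft_force: [0.3, -1.4, 0.4]
width: 87.6
t 1.88 ee [ 441.2 -269.7  230.7] tipz 222.7 ahead-of-front x -193.1 y 19.5
f along -1.0 side -1.0 z 0.4 w 87.6 q [-0.57  0.26  1.87 -0.    1.   -0.01]
R [[0.847, -0.531, 0.003], [-0.531, -0.847, -0.007], [0.006, 0.004, -1.0]]
tool x yaw -0.56 V yaw 2.559 U in tool [ 0.023 -1.    -0.004] V in tool [-1.    -0.023 -0.006]
[ 538.94587789 -156.83903913  230.        ] [  22.78501489 -147.57867665    0.1633329 ]
```

```bash
python3 -m handwheel '[[[0,0,0.023],[7,-38,0],1],[[0,0,0],[7,-38,0],1],[[0,0,0],[5,-38,0],1],[[0,0,0],[4,-33,0],1],[[0,0,0],[0,0,0],1],[[0,0,0],[0,0,0],1],[[0,0,0],[0,0,0],1],[[0,0,0],[0,0,0],1],[[0,0,0],[0,0,0],1],[[0,0,0],[0,0,0],1]]'
python3 - <<'E'
from h import *
e,R=rep()
t=np.r_[M-U*150,230]; print(t, R.T@(t-e))
np.set_printoptions(precision=1,suppress=True)
p=shot('wrist','wrist2.png');
print([ (n,px(p,np.r_[M+U*a+V*b,167])[0]) for n,a,b in(('FL',-105,125),('FR',-105,-125),('FM',-105,0))])
for q in ['board_front','board','rack_home','rack']:
  for d in ctrl.spot_point(p,q)[:2]:
    w=toworld(p,d['position']); r=w[:2]-M; print(q,d['score'],w,r@U,r@V)
E
```

```text
t: 2.72
ee_pos: [547.1, -148.0, 231.4]
orientation: [3.006, -0.894, 0.012]
ft_force: [0.3, -0.7, 0.3]
width: 87.9
t 2.72 ee [ 547.1 -148.   231.4] tipz 223.4 ahead-of-front x -33.2 y -2.0
f along -0.4 side -0.7 z 0.3 w 87.9 q [-0.28  0.33  1.76 -0.01  1.03  0.3 ]
R [[0.837, -0.546, 0.006], [-0.546, -0.838, -0.007], [0.009, 0.003, -1.0]]
tool x yaw -0.578 V yaw 2.559 U in tool [ 0.005 -1.    -0.003] V in tool [-1.    -0.005 -0.009]
[ 538.94587789 -156.83903913  230.        ] [-2.0370123  11.83600032  1.40221829]
[('FL', array([112.6, 210.5])), ('FR', array([516.8, 211.8])), ('FM', array([315.7, 210.9]))]
board_front 0.92 [ 564.5 -116.5  160.6] -102.25155318013151 0.9183676123133547
board 0.77 [621.8 -32.8 146.8] -0.7995657781666418 -0.8952453232546747
```

View pics/wrist2.png

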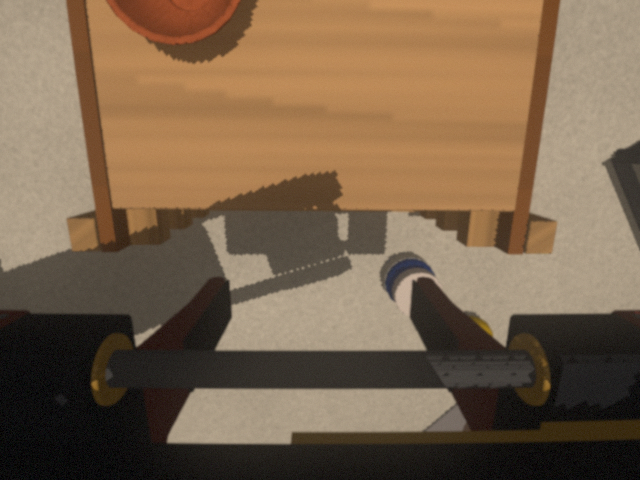

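```bash
python3 -m handwheel '[[[0,0,0],[-1,2,12],1],[[0,0,0],[-1,2,12],1],[[0,0,0],[0,1,12],1],[[0,0,0],[0,0,12],1],[[0,0,0],[0,0,12],1],[[0,0,0],[0,0,10],1],[[0,0,0],[0,0,8],1],[[0,0,0],[0,0,4],1],[[0,0,0],[0,0,0],1],[[0,0,0],[0,0,0],1]]'
python3 - <<'E'
from h import *
rep()
E
```

```text
t: 3.8
ee_pos: [544.8, -153.1, 147.2]
orientation: [3.006, -0.896, 0.019]
ft_force: [-0.5, 0.6, 0.7]
width: 87.7
t 3.8 ee [ 544.8 -153.1  147.2] tipz 139.2 ahead-of-front x -38.6 y -2.8
f along 0.2 side 0.7 z 0.7 w 87.7 q [-0.29  0.44  1.83 -0.01  0.86  0.29]
R [[0.837, -0.547, 0.01], [-0.547, -0.837, -0.008], [0.013, 0.001, -1.0]]
tool x yaw -0.579 V yaw 2.559 U in tool [ 0.004 -1.    -0.001] V in tool [-1.    -0.004 -0.013]
```

```bash
python3 -m handwheel '[[[0,0,0],[0,-3,0],1],[[0,0,0],[0,-3,0],1],[[0,0,0],[0,-3,0],1],[[0,0,0],[0,-3,0],1],[[0,0,0],[0,-3,0],1],[[0,0,0],[0,-3,0],1],[[0,0,0],[0,-3,0],1],[[0,0,0],[0,-2,0],1],[[0,0,0],[0,-2,0],1],[[0,0,0],[0,-2,0],1]]'
python3 - <<'E'
from h import *
rep()
E
```

```text
t: 4.63
ee_pos: [562.7, -128.8, 150.0]
orientation: [3.005, -0.895, 0.026]
ft_force: [-1.4, -3.8, 1.4]
width: 87.5
t 4.63 ee [ 562.7 -128.8  150. ] tipz 142.0 ahead-of-front x -8.5 y -4.4
f along -4.0 side -0.9 z 1.4 w 87.5 q [-0.24  0.45  1.8  -0.01  0.87  0.34]
R [[0.837, -0.547, 0.014], [-0.547, -0.837, -0.01], [0.018, 0.001, -1.0]]
tool x yaw -0.579 V yaw 2.559 U in tool [ 0.004 -1.    -0.001] V in tool [-1.    -0.004 -0.018]
```

```bash
python3 -m handwheel '[[[0,-0.002,0],[-0.4,-2.5,0.5],1],[[0,-0.002,0],[-0.4,-2.5,0.5],1],[[0,-0.002,0],[-0.4,-2.5,0.5],1],[[0,-0.002,0],[-0.4,-2.5,0.5],1],[[0,-0.002,0],[-0.4,-2.5,0.5],1],[[0,-0.002,0],[-0.4,-2.5,0.5],1],[[0,-0.002,0],[-0.4,-2.5,0.5],1],[[0,-0.002,0],[-0.4,-2.5,0.5],1],[[0,-0.002,0],[-0.4,-2.5,0.5],1],[[0,-0.002,0],[-0.4,-2.5,0.5],1]]'
python3 - <<'E'
from h import *
rep()
p=shot('wrist','wrist3.png'); q=shot('top','top3.png')
for p in (p,q):
  for k in ['board_front','board']:
   for d in ctrl.spot_point(p,k)[:1]:
    w=toworld(p,d['position']); r=w[:2]-M; print(k,d['score'],w,r@U,r@V)
a=q['pixels'][90:280,220:460,::-1]
cv2.imwrite('pics/top3c.png',cv2.resize(a,None,fx=3.2,fy=3.2,interpolation=cv2.INTER_CUBIC))
E
```

```text
t: 5.47
ee_pos: [571.3, -114.9, 149.3]
orientation: [2.996, -0.889, -0.004]
ft_force: [-4.0, -6.9, 6.2]
width: 87.6
t 5.47 ee [ 571.3 -114.9  149.3] tipz 141.3 ahead-of-front x 7.8 y -4.0
f along -8.0 side -0.5 z 6.2 w 87.6 q [-0.21  0.47  1.78 -0.02  0.9   0.38]
R [[0.838, -0.545, -0.007], [-0.545, -0.838, -0.015], [0.002, 0.016, -1.0]]
tool x yaw -0.577 V yaw 2.559 U in tool [ 0.006 -1.    -0.016] V in tool [-1.    -0.006 -0.003]
board_front 0.72 [ 573.65679877 -104.51301443  162.82041252] -87.20806229106189 -0.18288896341649777
board 0.67 [631.50538869 -19.31340545 145.34879912] 15.764982499353113 -1.5917082594745766
board 0.63 [632.6246298  -11.67955702 148.48695427] 22.754674559455886 1.675178237079613
```

View pics/top3c.png

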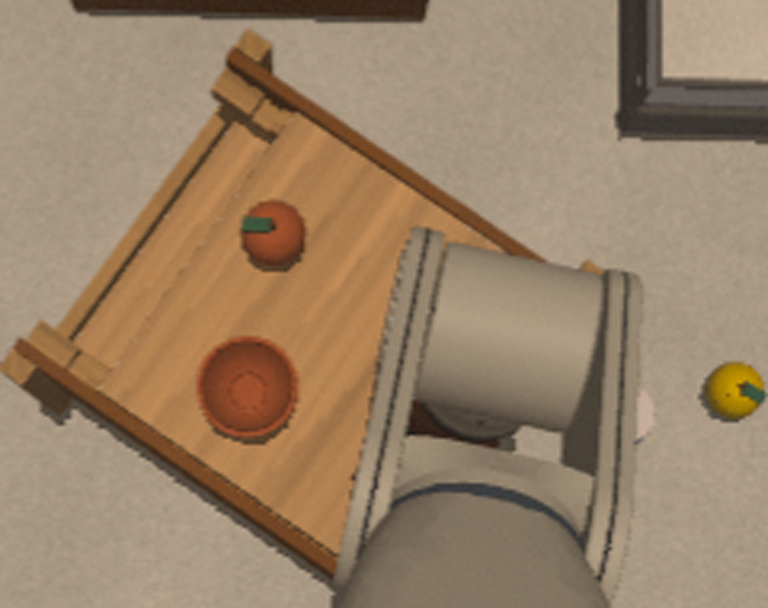

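View pics/wrist3.png

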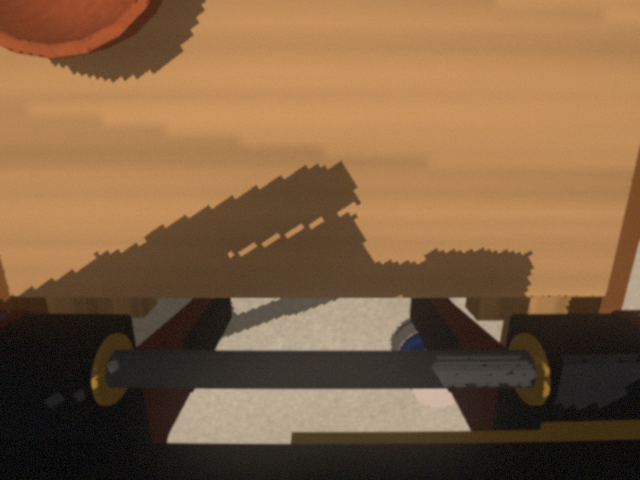

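```bash
python3 - <<'E'
from h import *
np.set_printoptions(precision=1,suppress=True)
p=ctrl.get_image('top')
def r(uv,z,f=3.2,o=(220,90)):
    w=bp(p,np.array([uv])/f+o,z)[0]; d=w[:2]-M; return np.array([d@U,d@V])
print('lower rear edge', r((75,340),109),r((215,125),109))
print('post rear/outer tops', r((5,367),166),r((252,33),166))
print('slat rear ends', r((18,343),163),r((230,50),163))
print('runner steps', r((75,362),145),r((110,370),145),r((265,100),145),r((245,125),145),r((295,110),145))
print('board rear now', r((100,385),167),r((300,110),167))
print('clay fruit base', r((273,235),187), 'bowl', r((248,388),185))
E
```

```text
lower rear edge [169.9 103.6] [179.8 -93.7]
post rear/outer tops [186.  151.5] [ 183.7 -152.1]
slat rear ends [189.4 132.1] [ 190.2 -133.2]
runner steps [151.9 119. ] [127.6 109.2] [ 151.5 -121.9] [152.7 -97.6] [ 128.8 -128.4]
board rear now [122.6 123.4] [ 121.3 -124.2]
clay fruit base [ 80.8 -32.6] bowl [32.7 66.8]
```

```bash
python3 -m handwheel '[[[0.001,0,0],[-0.3,-3,0.3],1],[[0.001,0,0],[-0.3,-3,0.3],1],[[0.001,0,0],[-0.3,-3,0.3],1],[[0.001,0,0],[-0.3,-3,0.3],1],[[0.001,0,0],[-0.3,-3,0.3],1],[[0.001,0,0],[-0.3,-3,0.3],1],[[0.001,0,0],[-0.3,-3,0.3],1],[[0.001,0,0],[-0.3,-3,0.3],1],[[0.001,0,0],[-0.3,-3,0.3],1],[[0.001,0,0],[-0.3,-3,0.3],1]]'
python3 - <<'E'
from h import *
rep()
E
```

```text
t: 6.65
ee_pos: [582.2, -97.6, 149.2]
orientation: [2.991, -0.886, -0.003]
ft_force: [-3.2, -6.7, 4.3]
width: 87.6
t 6.65 ee [582.2 -97.6 149.2] tipz 141.2 ahead-of-front x 28.2 y -3.5
f along -7.3 side -1.1 z 4.3 w 87.6 q [-0.18  0.48  1.76 -0.03  0.91  0.42]
R [[0.839, -0.545, -0.008], [-0.545, -0.838, -0.021], [0.005, 0.022, -1.0]]
tool x yaw -0.576 V yaw 2.559 U in tool [ 0.007 -1.    -0.022] V in tool [-1.    -0.007 -0.005]
```

```bash
python3 -m handwheel '[[[0.002,0,0],[-0.3,-2.5,0.2],1],[[0.002,0,0],[-0.3,-2.5,0.2],1],[[0.002,0,0],[-0.3,-2.5,0.2],1],[[0.002,0,0],[-0.3,-2.5,0.2],1],[[0.002,0,0],[-0.3,-2.5,0.2],1],[[0.002,0,0],[-0.3,-2.5,0.2],1],[[0.002,0,0],[-0.3,-2.5,0.2],1],[[0.002,0,0],[-0.3,-2.5,0.2],1],[[0.002,0,0],[-0.3,-2.5,0.2],1],[[0.002,0,0],[-0.3,-2.5,0.2],1]]'
python3 - <<'E'
from h import *
rep()
np.set_printoptions(precision=1,suppress=True)
q=shot('top','top4.png')
a=q['pixels'][90:280,220:460,::-1]
cv2.imwrite('pics/top4c.png',cv2.resize(a,None,fx=3.2,fy=3.2,interpolation=cv2.INTER_CUBIC))
E
```

```text
t: 7.48
ee_pos: [590.4, -85.0, 149.1]
orientation: [2.993, -0.888, 0.003]
ft_force: [-2.3, -7.5, 3.7]
width: 87.8
t 7.48 ee [590.4 -85.  149.1] tipz 141.1 ahead-of-front x 43.3 y -3.4
f along -7.6 side -2.2 z 3.7 w 87.8 q [-0.15  0.49  1.75 -0.02  0.91  0.44]
R [[0.838, -0.545, -0.004], [-0.545, -0.838, -0.019], [0.007, 0.018, -1.0]]
tool x yaw -0.577 V yaw 2.559 U in tool [ 0.006 -1.    -0.018] V in tool [-1.    -0.006 -0.007]
```

View pics/top4c.png

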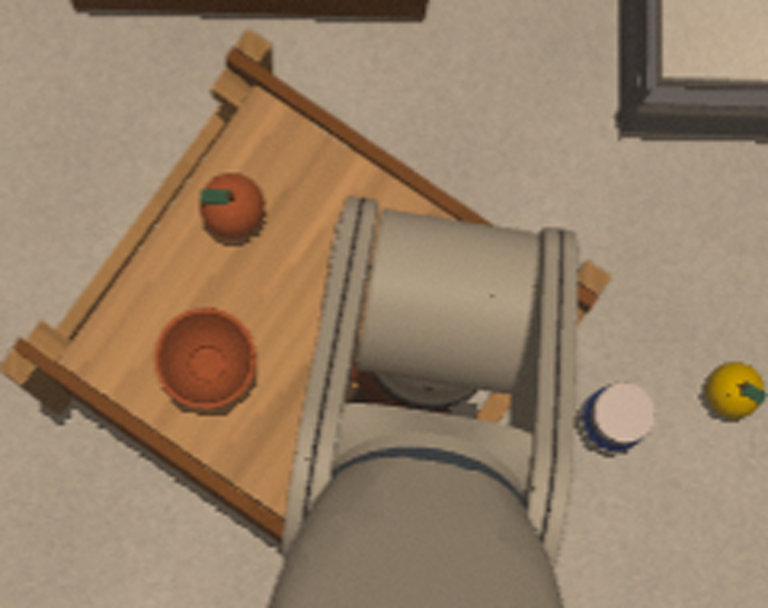

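```bash
python3 -m handwheel '[[[0.002,0,0],[-0.3,-2,0.2],1],[[0.002,0,0],[-0.3,-2,0.2],1],[[0.002,0,0],[-0.3,-2,0.2],1],[[0.002,0,0],[-0.3,-1.8,0.2],1],[[0.002,0,0],[-0.3,-1.8,0.2],1],[[0.002,0,0],[-0.3,-1.8,0.2],1],[[0,0,0],[-0.3,-1.8,0.2],1],[[0,0,0],[-0.3,-1.8,0.2],1],[[0,0,0],[-0.3,-1.8,0.2],1],[[0,0,0],[-0.3,-1.8,0.2],1]]'
python3 - <<'E'
from h import *
rep()
E
```

```text
t: 8.37
ee_pos: [594.8, -78.5, 149.0]
orientation: [2.988, -0.886, 0.003]
ft_force: [-1.3, -6.2, 3.1]
width: 87.4
t 8.37 ee [594.8 -78.5 149. ] tipz 141.0 ahead-of-front x 51.1 y -3.6
f along -5.8 side -2.3 z 3.1 w 87.4 q [-0.14  0.49  1.74 -0.03  0.91  0.46]
R [[0.838, -0.545, -0.005], [-0.545, -0.838, -0.024], [0.009, 0.023, -1.0]]
tool x yaw -0.577 V yaw 2.559 U in tool [ 0.006 -1.    -0.023] V in tool [-1.    -0.006 -0.009]
```

```bash
python3 -m handwheel '[[[0,0,0],[0,-2,0],1],[[0,0,0],[0,-2,0],1],[[0,0,0],[0,-2,0],1],[[0,0,0],[0,-2,0],1],[[0,0,0],[0,0,0],1],[[0,0,0],[0,0,0],1],[[0,0,0],[0,0,0],1],[[0,0,0],[0,0,0],1],[[0,0,0],[0,0,0],1],[[0,0,0],[0,0,0],1]]'
python3 - <<'E'
from h import *
rep()
p=shot('wrist','wrist5.png'); q=shot('top','top5.png')
a=q['pixels'][90:280,220:460,::-1]
cv2.imwrite('pics/top5c.png',cv2.resize(a,None,fx=3.2,fy=3.2,interpolation=cv2.INTER_CUBIC))
q=shot('scene','scene5.png')
a=q['pixels'][190:360,230:450,::-1]
cv2.imwrite('pics/scene5c.png',cv2.resize(a,None,fx=3.5,fy=3.5,interpolation=cv2.INTER_CUBIC))
E
```

```text
t: 9.2
ee_pos: [597.8, -74.2, 148.9]
orientation: [2.983, -0.885, -0.001]
ft_force: [-1.1, -2.7, 2.2]
width: 87.7
t 9.2 ee [597.8 -74.2 148.9] tipz 140.9 ahead-of-front x 56.4 y -3.7
f along -2.9 side -0.5 z 2.2 w 87.7 q [-0.13  0.49  1.73 -0.04  0.92  0.47]
R [[0.838, -0.545, -0.009], [-0.545, -0.838, -0.028], [0.008, 0.028, -1.0]]
tool x yaw -0.577 V yaw 2.559 U in tool [ 0.006 -1.    -0.028] V in tool [-1.    -0.006 -0.008]
```

View pics/scene5c.png

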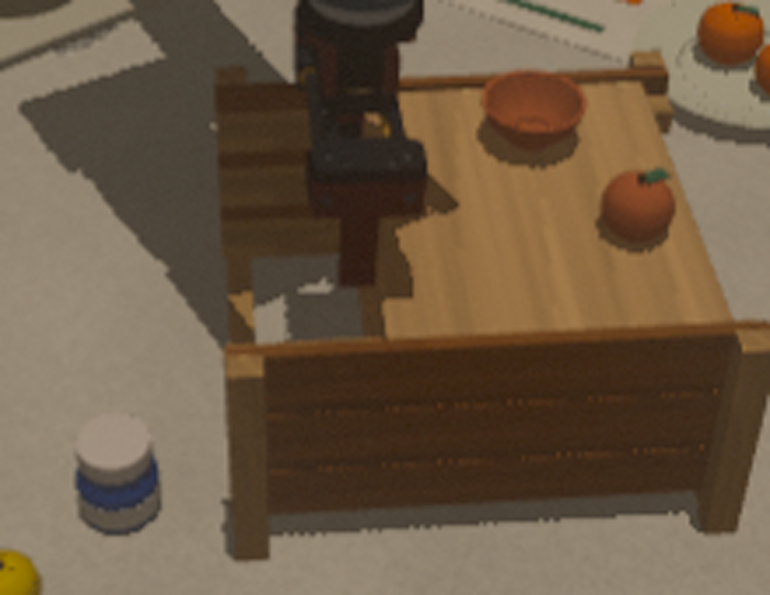

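View pics/wrist5.png

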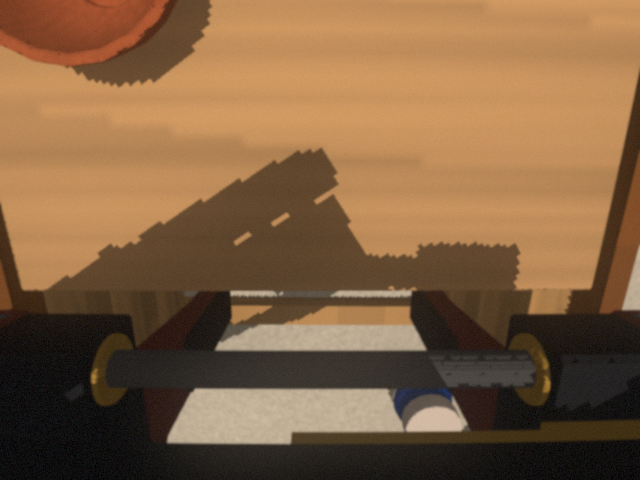

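```bash
python3 - <<'E'
from h import *
np.set_printoptions(precision=1,suppress=True)
p=shot('wrist','wrist6.png')
for z in (167,159):
  print(z,[ (s,px(p,[np.r_[M+U*(-105+s)+V*b,z] for b in(125,-125)]).ravel()) for s in (62,66,70)])
a=p['pixels'][200:340,:,::-1]
b=np.vstack([cv2.resize(a[:,:160],None,fx=4,fy=4)[:300*1+260],])
cv2.imwrite('pics/w6l.png',b); cv2.imwrite('pics/w6r.png',cv2.resize(a[:,480:],None,fx=4,fy=4))
E
```

```text
167 [(62, array([ 11.7, 310.6, 606.3, 311.8])), (66, array([  9.3, 301.9, 608.6, 303.2])), (70, array([  7. , 293. , 610.9, 294.5]))]
159 [(62, array([ 26.1, 302.2, 592.8, 303.5])), (66, array([ 24. , 293.9, 594.8, 295.3])), (70, array([ 21.9, 285.4, 596.9, 286.9]))]
```

View pics/w6l.png

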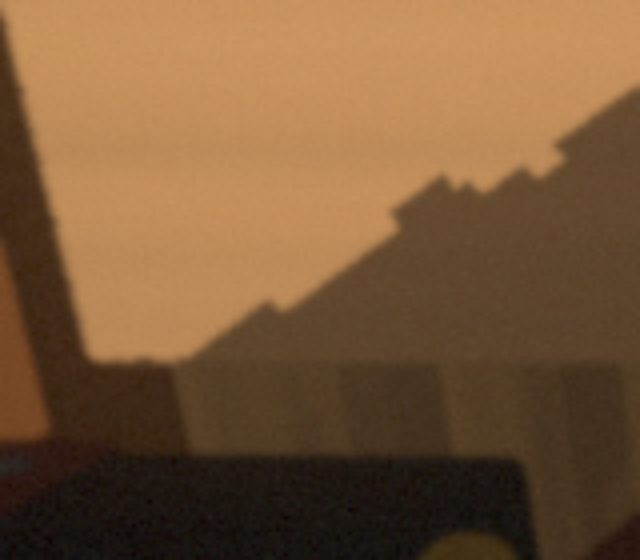

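View pics/w6r.png

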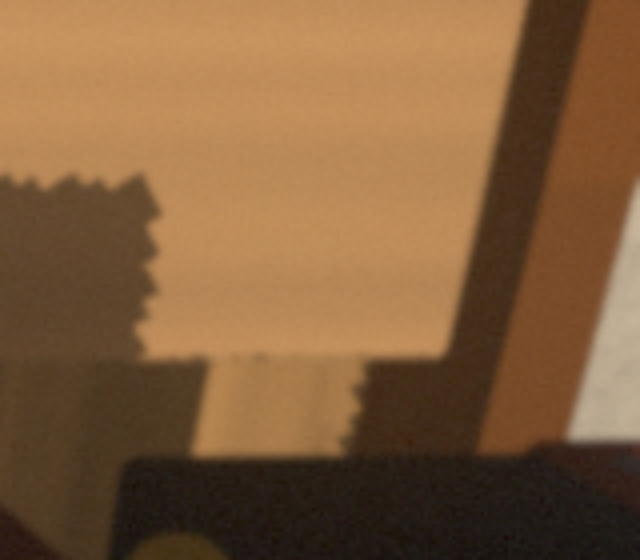

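View pics/top5c.png

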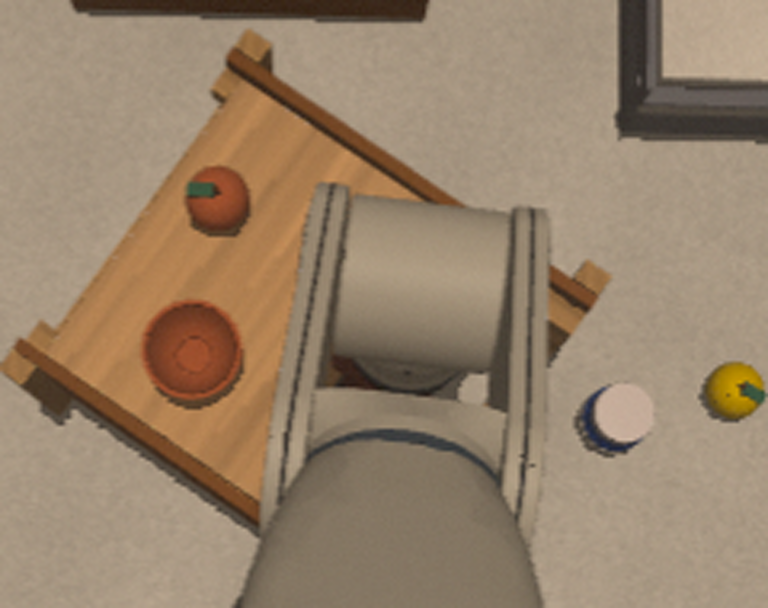

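```bash
python3 -m handwheel '[[[0,0,0],[0,-1.5,0],1],[[0,0,0],[0,-1.5,0],1],[[0,0,0],[0,-1.5,0],1],[[0,0,0],[0,-1.5,0],1],[[0,0,0],[0,-1.5,0],1],[[0,0,0],[0,-1.5,0],1],[[0,0,0],[0,-1.5,0],1],[[0,0,0],[0,-1.5,0],1],[[0,0,0],[0,-1.5,0],1],[[0,0,0],[0,-1.5,0],1]]'
python3 - <<'E'
from h import *
rep()
E
```

```text
t: 10.23
ee_pos: [597.9, -74.0, 149.3]
orientation: [2.961, -0.878, -0.017]
ft_force: [-5.7, -8.3, 4.2]
width: 87.8
t 10.23 ee [597.9 -74.  149.3] tipz 141.3 ahead-of-front x 56.6 y -3.6
f along -10.0 side 0.2 z 4.2 w 87.8 q [-0.12  0.5   1.72 -0.06  0.94  0.5 ]
R [[0.838, -0.544, -0.026], [-0.545, -0.837, -0.047], [0.004, 0.054, -0.999]]
tool x yaw -0.576 V yaw 2.559 U in tool [ 0.006 -0.999 -0.054] V in tool [-1.    -0.006 -0.005]
```

The stop is firm: 10 N of push moved the tool only 0.2 mm. I'm backing off.

```bash
python3 -m handwheel '[[[0,0,0],[0,2,0],1],[[0,0,0],[0,3,0],1],[[0,0,0],[0,4,0],1],[[0,0,0],[0,5,0],1],[[0,0,0],[0,6,0],1],[[0,0,0],[0,6,0],1],[[0,0,0],[0,6,0],1],[[0,0,0],[0,6,0],1],[[0,0,0],[0,0,0],1],[[0,0,0],[0,0,0],1]]'
python3 -m handwheel '[[[0.01,0,0],[0,0,-10],1],[[0.01,0,0],[0,2,-15],1],[[0.01,0,0],[0,4,-15],1],[[0.01,0,0],[0,5,-20],1],[[0.01,0,0],[0,10,-20],1],[[0,0,0],[0,20,-15],1],[[0,0,0],[0,25,-10],1],[[0,0,0],[0,30,0],1],[[0,0,0],[0,30,0],1],[[0,0,0],[0,20,0],1]]'
python3 - <<'E'
from h import *
rep()
E
```

```text
t: 11.07
ee_pos: [575.4, -107.6, 151.1]
orientation: [2.964, -0.88, -0.017]
ft_force: [0.1, 0.2, -0.7]
width: 87.9
t: 11.9
ee_pos: [498.9, -229.2, 274.1]
orientation: [-3.011, 0.876, -0.029]
ft_force: [-0.1, 0.3, 0.8]
width: 88.1
t 11.9 ee [ 498.9 -229.2  274.1] tipz 266.1 ahead-of-front x -127.5 y -6.4
f along 0.2 side 0.3 z 0.8 w 88.1 q [-0.46  0.25  1.77  0.01  1.1   0.1 ]
R [[0.844, -0.536, 0.02], [-0.537, -0.844, 0.0], [0.016, -0.011, -1.0]]
tool x yaw -0.566 V yaw 2.559 U in tool [ 0.016 -1.     0.011] V in tool [-1.    -0.017 -0.016]
```

```bash
python3 -m handwheel '[[[0,0,0],[0,30,0],1],[[0,0,0],[0,30,0],1],[[0,0,0],[0,30,0],1],[[0,0,0],[0,10,0],1],[[0,0,0],[0,0,0],1],[[0,0,0],[0,0,0],1],[[0,0,0],[0,0,0],1],[[0,0,0],[0,0,0],1],[[0,0,0],[0,0,0],1],[[0,0,0],[0,0,0],1]]'
python3 - <<'E'
from h import *
np.set_printoptions(precision=1,suppress=True)
rep()
q=shot('top','top7.png'); s=shot('scene','scene7.png')
for n,p,o,sz,f in(('t',q,(220,90),(240,190),3.2),('s',s,(230,190),(220,170),3.5)):
    im=cv2.resize(p['pixels'][o[1]:o[1]+sz[1],o[0]:o[0]+sz[0],::-1],None,fx=f,fy=f,interpolation=cv2.INTER_CUBIC)
    for z,c in((167,(255,0,0)),(159,(0,0,255))):
        w=[np.r_[M+U*(66+a)+V*b,z] for a,b in((-105,-125),(105,-125),(105,125),(-105,125))]
        cv2.polylines(im,[((px(p,w)-o)*f).astype(int)],True,c,1)
    cv2.imwrite('pics/fin_'+n+'.png',im)
    for k in ['board','bowl_mid','clay_fruit_mid','paint_jar']:
      for d in ctrl.spot_point(p,k)[:1]: 
        w=toworld(p,d['position']); r=w[:2]-M; print(n,k,round(d['score'],2),w,r@U,r@V)
E
```

```text
t: 12.73
ee_pos: [445.1, -317.0, 284.4]
orientation: [-3.011, 0.874, -0.054]
ft_force: [-0.0, 0.4, 0.0]
width: 87.8
t 12.73 ee [ 445.1 -317.   284.4] tipz 276.4 ahead-of-front x -230.3 y -9.7
f along 0.3 side 0.2 z 0.0 w 87.8 q [-0.7  0.2  1.8  0.   1.1 -0.1]
R [[0.844, -0.535, 0.035], [-0.536, -0.844, -0.004], [0.031, -0.015, -0.999]]
tool x yaw -0.565 V yaw 2.559 U in tool [ 0. -1.  0.] V in tool [-1. -0. -0.]
t board 0.91 [658.8  33.7 136.1] 75.09059270835614 4.812931088880417
t bowl_mid 0.81 [608.3  74.6 174.9] 81.43819361365856 69.46540531854636
t clay_fruit_mid 0.77 [721.6  59.2 177.9] 130.90764567583483 -33.64295483789537
t paint_jar 0.84 [ 591.3 -261.7   -2.5] -208.68382289698266 -101.4311771228318
s bowl_mid 0.83 [610.5  74.6 176.7] 82.55373109859364 67.64687231621265
s clay_fruit_mid 0.84 [720.5  59.6 177.6] 130.60987930807502 -32.520560352388166
s paint_jar 0.66 [ 589.9 -256.1    1.8] -204.82183675508512 -97.10547215715418
```

View pics/fin_t.png

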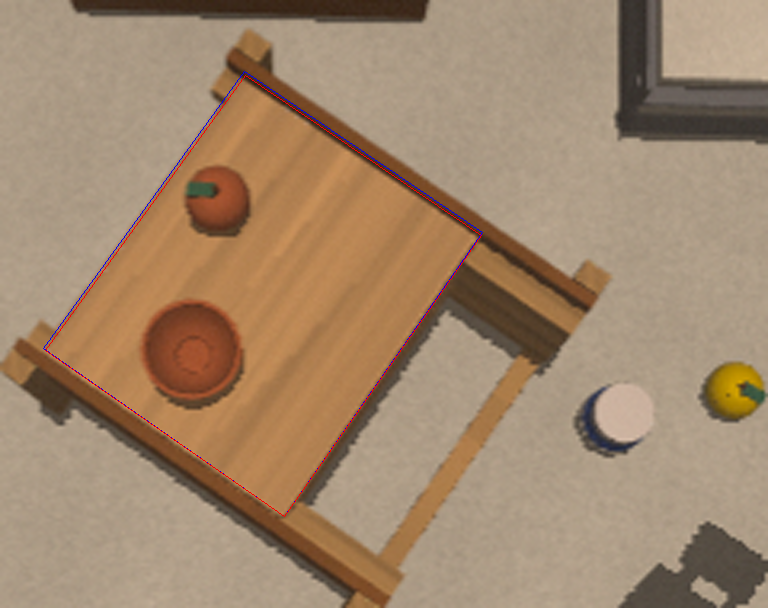

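View pics/fin_s.png

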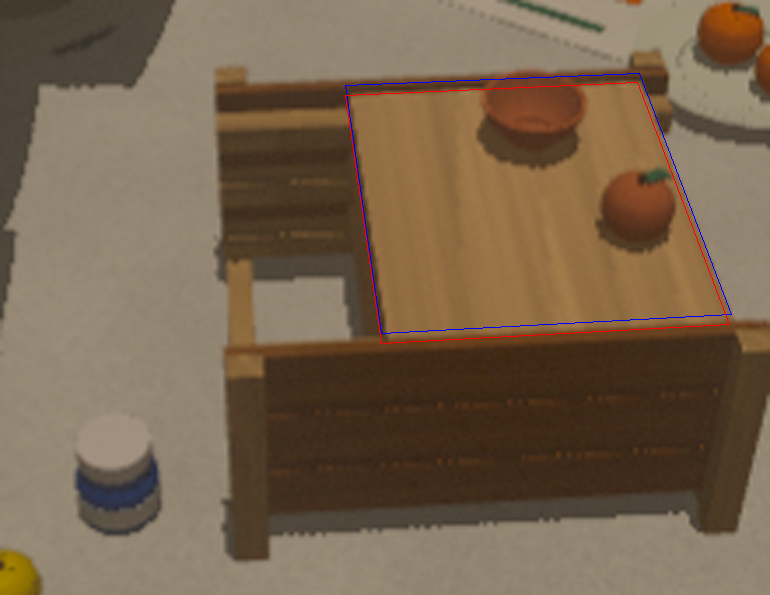

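View pics/top7.png

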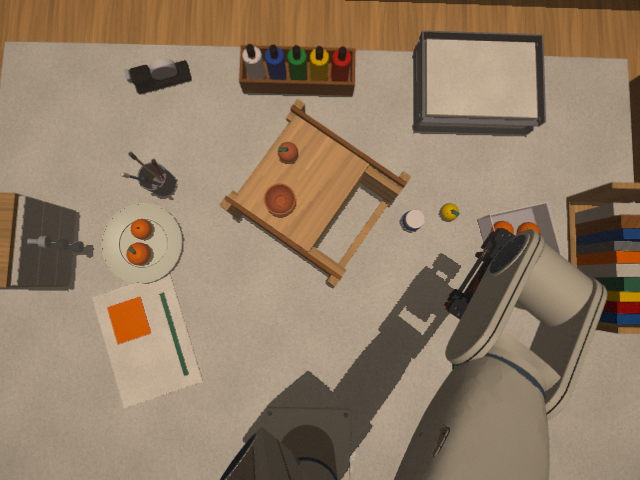

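The pictures agree. The board matches the z = 159 outline (red) in both views, and the clay stands where it did on the board. The gripper is clear, so I'm handing in.

```bash
python3 -c "
from workcell import ctrl
print(ctrl.close_job())"
```

```text
the job is handed in; nothing more can be done
None
```

I pushed the board about 66 mm along its runners with the open fingertips on its front edge. The job was handed in after about 13 s of robot time.

**The push:** It took about 6 to 8 N by the wrist reading, a little over the 2 to 6 N given. The force then dropped to about 3 N as the battens fell into the notches. A gentle check push rose to 10 N and moved the tool only 0.2 mm, so the board is against the notch walls. I then backed the gripper off and raised it clear.

**Last checks:**
- **Height:** The front edge's width in the wrist picture and the board's outline in the top and scene pictures fit the dropped height (plate top about 159 mm). They do not fit the riding height of 167 mm.
- **Clay pieces:** Both stand upright in the pictures, at centre heights of about 176 mm (bowl) and 178 mm (mandarin). That is within about 1.5 mm of the heights expected on the seated board.
- **Bystanders:** The jar, plate and brush cup look unmoved. The arm hid the glue bottle and part of the fruit box in the last top picture. The tool passed well above both.

**What did not agree:** After the push, the network's single reading of the board centre was about 9 mm further along and 5 mm to the side of where the outline puts it. I trusted the outline and the firm stop instead. The networks never gave a usable rack pose, so I took the distance to home from the rack's edges; those estimates ran from about 61 to 65 mm.

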